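Nest the baking dishes in size order

TASK

Put the three round white baking dishes away as one nest: smallest standing in the medium one, medium standing in the large one, each flat on the floor of the next and roughly centred, with the large dish left where it stands. The spice jar that now stands in the medium dish must come out: stand it upright on a free spot of the table, outside the nest. Set the dishes and the jar down rather than dropping them, and leave the other things on the table unshifted and upright.

Things in the scene. Friction and masses are not known exactly. Their poses are not given: they have to be found in the camera images.
- dish_large: large straight-sided white stoneware baking dish, open at the top: 192 mm across, 75 mm high, wall 8 mm, floor 8 mm thick (inside 176 mm across). The smallest dish stands in it at the start. Origin: centre of the underside; z up
- dish_medium: medium white dish of the same make: 124 mm across, 68 mm high, wall 8 mm, floor 8 mm thick (inside 108 mm across). The jar to be taken out stands in it at the start. Origin: centre of the underside; z up
- dish_small: small white dish of the same make: 58 mm across, 64 mm high, wall 8 mm, floor 8 mm thick (inside 42 mm across). Origin: centre of the underside; z up
- jar: spice jar that stands in the medium dish at the start: glass with an all-green cap, 46 mm across, 106 mm high, near round. Origin: centre of the underside; z up
- spice_jar: another spice jar, with a red cap (green disc in the middle of its top), 47 mm across, 97 mm high, stands on the table beside the medium dish; to be left alone. Origin: centre of the underside
- cups: stack of pink paper baking cups, 59 mm across, 59 mm high, stands beside the medium dish; to be left alone. Origin: centre of the underside
- tub_front: red-lidded white tub, 74 mm across, 70 mm high, on the robot's side of the large dish; to be left alone. Origin: centre of the underside
- tub_back: white-lidded white tub, 77 mm across, 80 mm high, behind the large dish; to be left alone. Origin: centre of the underside
- spray: white spray bottle, 262 mm high, between the large and the medium dish; footprint 54 mm along its own x, 119 mm along its own y (the trigger head); to be left alone. Origin: centre of the underside of these extents

How it is judged:
At the end, for the whole second after the job is handed in: Small dish flat in the medium, medium flat in the large (3 to 13 mm above the next underside, centres within 15 mm, tilts under 0.08 rad), large flat on the table; the green-capped jar upright (0.1 rad) on the table, over 118 mm from the large dish's centre; all at rest (horizontal distance between dish_small and dish_medium below 0.015 m and z of dish_small in the frame of dish_medium between 0.003 and 0.013 m and horizontal distance between dish_medium and dish_large below 0.015 m and z of dish_medium in the frame of dish_large between 0.003 and 0.013 m and angle between each of dish_small, dish_medium, dish_large's own z axis and vertical below 0.08 rad and height (world z) of dish_large below 0.01 m and angle between jar's own z axis and vertical below 0.1 rad and height (world z) of jar between -0.01 and 0.006 m and horizontal distance between jar and dish_large above 0.118 m and linear speed of each of dish_large, dish_medium, dish_small, jar below 0.03 m/s); the robot touches nothing.
It fails at once if the large dish is shifted by more than 40 mm (distance of dish_large from where it was at the start of the episode above 0.04 m).
It fails at once if the medium dish is let go more than 30 mm above the table (height (world z) of dish_medium above 0.03 m and contact force between the fingers and dish_medium below 0.05 N).
It fails at once if the small dish is let go more than 40 mm above the table, outside the medium dish or over 30 mm above its place in it (height (world z) of dish_small above 0.04 m and contact force between the fingers and dish_small below 0.05 N and (horizontal distance between dish_small and dish_medium above 0.06 m or z of dish_small in the frame of dish_medium above 0.03 m)).
It fails at once if the jar is let go more than 30 mm above the table (height (world z) of jar above 0.03 m and contact force between the fingers and jar below 0.05 N).
It fails at once if a bystander is shifted by more than 30 mm or tipped (distance of any of spice_jar, cups, tub_front, tub_back, spray from where it was at the start of the episode above 0.03 m or angle between any of spice_jar, cups, tub_front, tub_back, spray's own z axis and vertical above 0.3 rad).
It also fails if it takes over 72 s, if anything falls off the work surface, if the arm or the gripper's body presses on something with over 40 N, if the wrist force passes 120 N, or if a joint passes its speed limit or range.

ROBOT

A 6-joint arm with a two-finger parallel gripper is mounted at the origin on a cart in front of the work surface, level with it; the furniture and walls round the work are solid. World frame = base frame: x ahead of the robot, y to its left, z up, the work surface at z = 0. Lengths are in m, angles in rad, forces in N, time in s.
With the tool pointing down it reaches from about 0.25 to 0.8 m from the base axis. Payload 3.9 kg.
Tool frame: the origin (TCP) lies between the finger pads; the fingertips stand 19 mm ahead of it and the grasp point (between the pads) is the TCP; z points along the fingers, y is the direction in which the jaws open and shut (so a half turn about z gives the same grasp; the last joint's range is limited). The gripper opens to 85 mm and grips with 20 to 120 N. Pads are 22 mm wide; open, the fingers measure 114 mm over their backs; the gripper's body (76 mm by 85 mm) begins 54 mm behind the grasp point. The pads swing forward as they close: fully open they stand 13 mm farther back than shut.
Start: joints at [1.172, 0.26, -0.138, 1.173, 0, 1.571], TCP at [0.204, 0.484, 0.25] pointing down, gripper open.
Joint ranges: [-2.78, 2.78], [-0.83, 1.72], [-1.28, 1.37], [-1.9, 2.12], [-1.57, 1.48], [-3.14, 3.14]. Speed limits (rad/s): [2.57, 2.57, 3.14, 3.14, 3.14, 3.14].

INTERFACE

Orientations are given as a rotation vector (axis times angle).
In Python, from bench import observe, cams, ctrl gives the robot as it stands. The module is installed in compiled form; this text tells all that it offers.
- The arm moves only by the tool send_rows, never from a script. Its arguments are lists of equal length, an entry for each row: "slide": the shift along the tool's x, y, z in cm, a list of three; "twist": the turn about the tool's z in rad. In form: {"slide": [[dx, dy, dz], ...], "twist": [twist, ...]}. A call has exactly 8 rows; each row shifts and turns the commanded pose from where the row before left it, along the tool's axes as they then stand; what a row does not reach is not made up. A row lasts 1/12 s, in which the tool goes at most 41.7 mm and 7.16 degrees, less where a joint would pass 70% of its speed; a pose out of reach is approached as far as the arm can. A call with a gripper value outside its range is refused whole. "jaw" is the closure, from -1 (fully open) to 1 (shut), set as the call begins (left out, the last holds). The fingers move at their own pace and stop on an object; "squeeze" is the grip in N (left out, the last holds). Time passes only in rows, so rows that do not move let the fingers close, or fill a call up. It gives the time, the measured TCP pose, the force and the opening at its end, in the units of the state.
- observe(): the state, without advancing time (a new reading comes with each control period).
- cams.grab_frame(name): name is "scene" or "side" or "wrist"; returns (picture, depth): 384x512x3 uint8, red, green, blue; 384x512 float32, m along the optical axis (not along the pixel's ray), 0 where there is no reading.
- cams.calibration(name): a dict with "K" (3x3 intrinsics, pixels), "dist_coeffs" ([k1, k2, p1, p2, k3] as OpenCV has them; the pictures are not rectified), "world_to_cam" (4x4, takes a point from world to camera coordinates); the wrist camera has in their place "tool_from_camera" (4x4, takes a point from camera to tool coordinates, whose origin is the TCP and whose axes are the flange's). Camera axes: x right, y down, z forward; pixel columns grow to the right and rows downward; lengths in m; the calibration is good to about 2 mm. A picture is of the moment at which its call begins: read the wrist's pose just before it. calibration takes no time and is no camera call.
- ctrl.sign_off(): hands the job in, once; it reports no verdict.
The state is a dict: "time": time; "joint_positions": joint angles; "qvel": joint speeds; "tau": joint torques, N m; "tool_pos": TCP position; "tcp_rot": TCP orientation; "contact_force": force on the tool from outside, world axes, zero at the start; "moment": the same for the moment, N m; "gripper_width": opening from 0.0 (shut) to 1.0 (fully open).
Only numpy, scipy, OpenCV 4.12 (cv2) and the standard library are available. Lean on these libraries where they do the work, as an engineer would, in place of code of your own. Each camera call takes 0.05 s, during which the arm holds its last target. There are 200 camera calls.

## Working session

There is one attempt and no reset: what is moved stays moved. The work goes in short steps, Python scripts to look and compute and a tool call to move; the robot and the scene stay as the last step left them, time stands still between calls to the robot, and variables do not carry over. Pictures are saved under pics/ and viewed, about 8 in all and at most 12, crops included, and the job is handed in when it is done.

Besides the shell and the picture viewer there is one more tool, called after "Emit:" as name(argument=value, ...) on one line, values as JSON. send_rows: Moves the arm, as the interface text tells. Its arguments: {"type":"object","properties":{"slide":{"type":"array","items":{"type":"array","items":{"type":"number"}}},"twist":{"type":"array","items":{"type":"number"}},"jaw":{"type":"number"},"squeeze":{"type":"number"}},"required":["slide","twist"]}

```bash
mkdir -p pics
cat > h.py <<'E'
import numpy as np, cv2
from bench import observe, cams, ctrl
from scipy.spatial.transform import Rotation as R
def world(name, s=None):
    s=s or observe(); im,d=cams.grab_frame(name); c=cams.calibration(name)
    K=np.array(c["K"]);D=np.array(c["dist_coeffs"])
    if name=="wrist":
        T=np.eye(4);T[:3,:3]=R.from_rotvec(s["tcp_rot"]).as_matrix();T[:3,3]=s["tool_pos"];T=T@np.array(c["tool_from_camera"])
    else: T=np.linalg.inv(np.array(c["world_to_cam"]))
    h,w=d.shape;v,u=np.mgrid[:h,:w]
    n=cv2.undistortPoints(np.stack([u,v],-1).reshape(-1,1,2).astype(np.float64),K,D).reshape(h,w,2)
    r=np.dstack([n,np.ones((h,w))]); P=(r*d[...,None])@T[:3,:3].T+T[:3,3]
    P[d<=0]=np.nan
    return im,P,r@T[:3,:3].T,T[:3,3]
def save(n,im): cv2.imwrite("pics/"+n,im[...,::-1])
E
python3 - <<'E'
from h import *
s=observe();print({k:np.round(v,3).tolist() for k,v in s.items()})
print(R.from_rotvec(s["tcp_rot"]).as_matrix().round(2))
a=[]
for n in ("scene","side","wrist"):
    im,P,r,o=world(n,s);np.savez(n+".npz",im=im,P=P,r=r,o=o);a.append(im);print(n,o.round(3),r[192,256].round(2))
z=np.zeros_like(a[0])
save("a.png",cv2.resize(np.vstack([np.hstack(a[:2]),np.hstack([a[2],z])]),(800,600),interpolation=cv2.INTER_AREA))
E
```

```text
{'time': 0.0, 'joint_positions': [1.172, 0.261, -0.139, 1.173, 0.0, 1.571], 'qvel': [0.0, -0.0, 0.0, 0.002, -0.0, 0.002], 'tau': [0.002, -40.568, 25.392, 0.019, 0.0, 0.0], 'tool_pos': [0.204, 0.483, 0.249], 'tcp_rot': [-0.622, -3.079, 0.003], 'contact_force': [-0.883, -0.093, 0.695], 'moment': [0.02, -0.001, -0.029], 'gripper_width': 0.999}
[[-0.92  0.39 -0.  ]
 [ 0.39  0.92 -0.  ]
 [ 0.   -0.   -1.  ]]
scene [-0.246 -0.672  0.565] [ 0.67  0.57 -0.48]
side [0.519 0.896 0.769] [-0.01 -0.78 -0.63]
wrist [0.129 0.515 0.373] [ 0.3  -0.11 -0.95]
```

View pics/a.png

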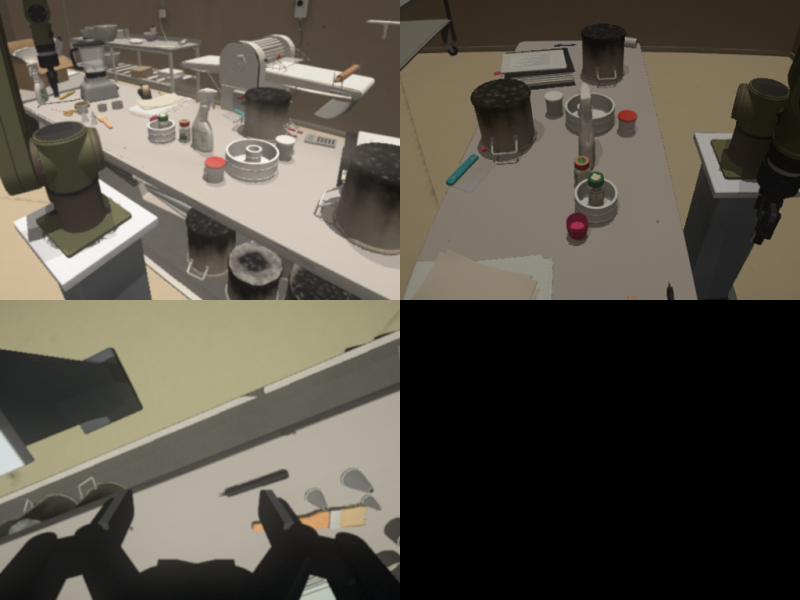

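The picture shows the large dish with the small one inside at side (590,112) and scene (252,155). The medium dish with the green-capped jar is at side (596,197). Spice_jar (582,170) and the cups (577,227) are beside it, and the spray is at (587,130). Next I'll measure positions from depth.

```bash
cat > top.py <<'E'
from h import *
from scipy.optimize import least_squares
S={n:np.load(n+".npz") for n in ("scene","side")}
P=np.concatenate([S[n]["P"].reshape(-1,3) for n in S]);C=np.concatenate([S[n]["im"].reshape(-1,3) for n in S])
k=np.isfinite(P).all(1)&(P[:,0]>.1)&(P[:,0]<.9)&(P[:,1]>-.45)&(P[:,1]<.65)&(P[:,2]>-.02)&(P[:,2]<.4)
P=P[k];C=C[k];o=np.argsort(P[:,2]);P=P[o];C=C[o]
H=np.zeros((600,440,3),np.uint8)
hue=cv2.applyColorMap(np.clip(P[:,2]*255/.12,0,255).astype(np.uint8).reshape(-1,1),cv2.COLORMAP_JET)[:,0,::-1]
def paint(c):
    H=np.zeros((550,400,3),np.uint8)
    for dx in(0,1):
        for dy in (0,1): H[np.clip(((.65-P[:,1])*500).astype(int)+dy,0,549),np.clip(((P[:,0]-.1)*500).astype(int)+dx,0,399)]=c
    return H
I=np.hstack([paint(C),paint(hue)])
for i in range(11): cv2.putText(I,f"{.6-.1*i:.1f}",(0,25+50*i),0,.35,(255,255,255));
save("top.png",I)
E
python3 top.py
```

```text
(no output)
```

View pics/top.png

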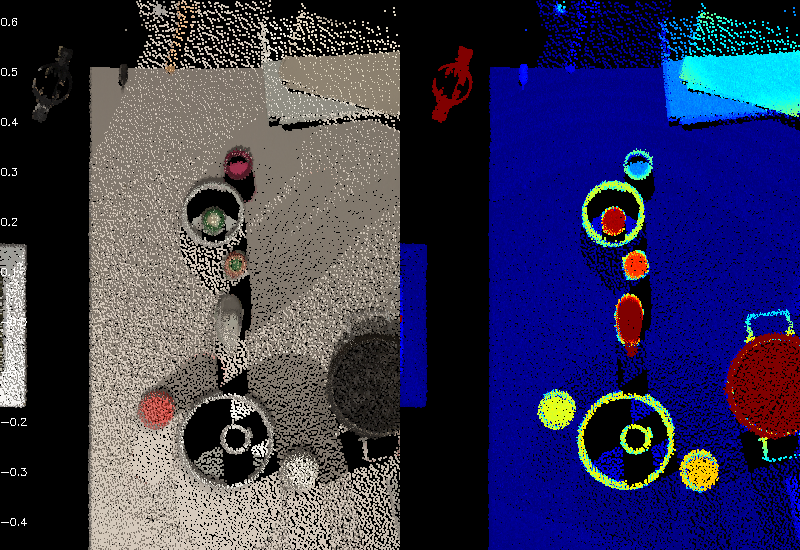

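```bash
cat > fit.py <<'E'
from h import *
from scipy.optimize import least_squares
def circ(P,c,r,z0,z1,dr=.012):
    for _ in range(4):
        q=P[(P[:,2]>z0)&(P[:,2]<z1)]; e=np.hypot(q[:,0]-c[0],q[:,1]-c[1])
        q=q[abs(e-r+.004)<dr]
        if len(q)<8: return None
        f=least_squares(lambda p:np.hypot(q[:,0]-p[0],q[:,1]-p[1])-p[2],[*c,r-.004],loss="soft_l1",f_scale=.002).x
        c=f[:2]
    return np.r_[f,np.median(q[:,2]),len(q)].round(4)
E
python3 - <<'E'
from fit import *
for n in("scene","side"):
    P=np.load(n+".npz")["P"].reshape(-1,3);P=P[np.isfinite(P).all(1)]
    print(n)
    for nm,c,r,a,b in [("L",(.555,-.228),.096,.068,.082),("M",(.528,.22),.062,.062,.075),("S",(.57,-.225),.029,.066,.079)]:
        print(nm,circ(P,c,r,a,b,.01))
    for nm,c,r,a,b in [("jar",(.525,.21),.03,.09,.13),("spice",(.57,.12),.035,.085,.11),("cups",(.577,.32),.04,.045,.07),("tf",(.41,-.175),.05,.06,.08),("tb",(.7,-.297),.05,.07,.09),("spray",(.557,.01),.09,.2,.28),("spraylow",(.557,.01),.09,.02,.1)]:
        q=P[(np.hypot(P[:,0]-c[0],P[:,1]-c[1])<r)&(P[:,2]>a)&(P[:,2]<b)]
        if len(q): print(nm,len(q),np.percentile(q,[1,50,99],axis=0)[:, :].round(3).tolist())
    q=P[(abs(P[:,0]-.45)<.03)&(abs(P[:,1]+.02)<.04)];print("table z",np.median(q[:,2]))
E
```

```text
scene
L [ 5.495e-01 -2.323e-01  9.150e-02  7.500e-02  5.830e+02]
M [5.240e-01 2.205e-01 5.810e-02 6.830e-02 1.850e+02]
S [ 5.696e-01 -2.270e-01  2.500e-02  7.220e-02  1.430e+02]
jar 137 [[0.503, 0.183, 0.09], [0.518, 0.197, 0.109], [0.546, 0.227, 0.119]]
spice 100 [[0.547, 0.095, 0.086], [0.562, 0.112, 0.098], [0.589, 0.136, 0.101]]
cups 52 [[0.548, 0.309, 0.046], [0.582, 0.341, 0.055], [0.602, 0.351, 0.062]]
tf 374 [[0.376, -0.206, 0.063], [0.406, -0.175, 0.071], [0.445, -0.137, 0.074]]
tb 290 [[0.66, -0.329, 0.072], [0.691, -0.295, 0.081], [0.734, -0.259, 0.083]]
spray 498 [[0.541, -0.059, 0.201], [0.55, -0.021, 0.236], [0.572, 0.025, 0.266]]
spraylow 729 [[0.529, -0.041, 0.021], [0.538, -0.005, 0.06], [0.575, 0.099, 0.099]]
table z -0.28335420351890855
side
L [ 5.528e-01 -2.260e-01  9.110e-02  7.540e-02  4.160e+02]
M [5.254e-01 2.280e-01 5.780e-02 6.860e-02 5.530e+02]
S [ 0.5728 -0.221   0.0273  0.0734 24.    ]
jar 392 [[0.504, 0.191, 0.09], [0.526, 0.22, 0.114], [0.548, 0.234, 0.118]]
spice 272 [[0.548, 0.101, 0.085], [0.57, 0.129, 0.098], [0.59, 0.146, 0.102]]
cups 333 [[0.548, 0.293, 0.045], [0.575, 0.314, 0.053], [0.601, 0.351, 0.061]]
tf 338 [[0.379, -0.203, 0.062], [0.413, -0.162, 0.072], [0.448, -0.131, 0.076]]
tb 293 [[0.662, -0.324, 0.072], [0.697, -0.281, 0.08], [0.733, -0.25, 0.084]]
spray 510 [[0.542, -0.053, 0.201], [0.56, 0.017, 0.25], [0.579, 0.033, 0.265]]
spraylow 395 [[0.531, 0.024, 0.022], [0.55, 0.053, 0.073], [0.585, 0.062, 0.099]]
table z 0.002086965677332908
```

Emit:
send_rows(slide=[[0, 0, 0], [0, 0, 0], [0, 0, 0], [0, 0, 0], [0, 0, 0], [0, 0, 0], [0, 0, 0], [0, 0, 0]], twist=[0.117, 0.117, 0.117, 0.117, 0.117, 0.117, 0.117, 0.117], jaw=-1, squeeze=60)

```text
time: 0.82
tool_pos: [0.2038, 0.4835, 0.2499]
tcp_rot: [1.951, 2.462, -0.001]
contact_force: [-0.1, -0.1, 0.3]
gripper_width: 1.005
```

Emit:
send_rows(slide=[[0, 0, 0], [0, 0, 0], [0, 0, 0], [0, 2.3, 0], [0, 2.3, 0], [-1.5, 2.3, 0], [-1.5, 2.3, 0], [-1.5, 2.3, 0]], twist=[0.117, 0.117, 0, 0, 0, 0, 0, 0])

```text
time: 1.48
tool_pos: [0.3197, 0.4384, 0.25]
tcp_rot: [2.215, 2.228, -0.001]
contact_force: [1.0, -0.4, 0.5]
gripper_width: 1.0
```

Emit:
send_rows(slide=[[-2.3, 2.5, 0], [-2.3, 2.5, 0], [-2.3, 2.5, 0], [-2.3, 2.5, 0], [-2.3, 2.5, 0], [-2.3, 2.5, 0], [0, 0, 0], [0, 0, 0]], twist=[0, 0, 0, 0, 0, 0, 0, 0])

```text
time: 2.15
tool_pos: [0.4702, 0.3, 0.2499]
tcp_rot: [-2.22, -2.222, 0.001]
contact_force: [-0.8, 1.0, -0.2]
gripper_width: 0.998
```

Run:
```python
from fit import *
im,P,r,o=world("wrist");save("w1.png",im);P=P.reshape(-1,3);P=P[np.isfinite(P).all(1)]
print("M",circ(P,(.525,.224),.062,.062,.075,.01))
for nm,c,rr,a,b in [("jar",(.525,.21),.03,.09,.13),("spice",(.57,.12),.035,.085,.11),("cups",(.577,.32),.04,.045,.07)]:
    q=P[(np.hypot(P[:,0]-c[0],P[:,1]-c[1])<rr)&(P[:,2]>a)&(P[:,2]<b)]
    if len(q): print(nm,len(q),np.percentile(q,[1,50,99],axis=0).round(3).tolist())
```

```text
M [5.237e-01 2.276e-01 5.730e-02 6.780e-02 1.625e+03]
jar 1555 [[0.503, 0.191, 0.093], [0.524, 0.217, 0.114], [0.546, 0.234, 0.116]]
spice 916 [[0.547, 0.103, 0.086], [0.565, 0.13, 0.097], [0.585, 0.145, 0.099]]
cups 829 [[0.546, 0.294, 0.045], [0.583, 0.318, 0.053], [0.602, 0.35, 0.06]]
```

View pics/w1.png

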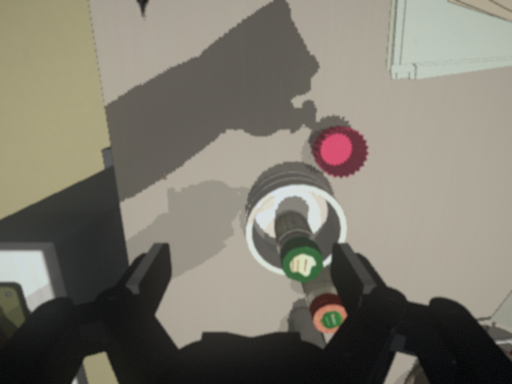

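The wrist view shows the green cap at (302,262), centred in x between walls of the medium dish (297,228). The red-capped jar is at (330,315) and the cups at (340,150).

Emit:
send_rows(slide=[[-2.2, 1.4, 0], [-2.2, 1.4, 0], [-2.2, 1.4, 0], [-2.2, 1.3, 0], [0, 0, 0], [0, 0, 3], [0, 0, 3], [0, 0, 3]], twist=[0, 0, 0, 0, 0, 0, 0, 0])

```text
time: 2.87
tool_pos: [0.5239, 0.2151, 0.16]
tcp_rot: [2.216, 2.227, 0.003]
contact_force: [0.1, 0.5, -1.0]
gripper_width: 1.001
```

Emit:
send_rows(slide=[[0, 0, 2.5], [0, 0, 2.5], [0, 0, 1.2], [0, 0, 1], [0, 0, 0], [0, 0, 0], [0, 0, 0], [0, 0, 0]], twist=[0, 0, 0, 0, 0, 0, 0, 0])

```text
time: 3.53
tool_pos: [0.5253, 0.2142, 0.0897]
tcp_rot: [2.218, 2.224, 0.004]
contact_force: [0.7, 0.5, 0.5]
gripper_width: 0.999
```

Emit:
send_rows(slide=[[0, 0, 0], [0, 0, 0], [0, 0, 0], [0, 0, 0], [0, 0, 0], [0, 0, 0], [0, 0, 0], [0, 0, 0]], twist=[0, 0, 0, 0, 0, 0, 0, 0], jaw=1, squeeze=50)

```text
time: 4.2
tool_pos: [0.5251, 0.2135, 0.0889]
tcp_rot: [2.219, 2.223, 0.002]
contact_force: [-0.4, -0.7, 5.3]
gripper_width: 0.511
```

Emit:
send_rows(slide=[[0, 0, -1], [0, 0, -2], [0, 0, -2.5], [0, 0, -2.5], [0, 0, -2], [0, 0, 0], [1, -1, 0], [2, -1.5, 0]], twist=[0, 0, 0, 0, 0, 0, 0, 0])

```text
time: 4.87
tool_pos: [0.4989, 0.2422, 0.1873]
tcp_rot: [-2.223, -2.22, 0.003]
contact_force: [-1.2, 1.1, -1.8]
gripper_width: 0.514
```

Emit:
send_rows(slide=[[3, -2, 0], [3, -2, 0], [3, -2, 0], [3, -2, 0], [2, -1.5, 0], [1.6, -0.5, 0], [0, 0, 0], [0, 0, 1]], twist=[0, 0, 0, 0, 0, 0, 0, 0])

```text
time: 5.53
tool_pos: [0.3981, 0.4002, 0.1781]
tcp_rot: [2.216, 2.226, 0.0]
contact_force: [1.4, 0.1, -1.3]
gripper_width: 0.517
```

Emit:
send_rows(slide=[[0, 0, 2], [0, 0, 2], [0, 0, 2], [0, 0, 1.5], [0, 0, 1], [0, 0, 0.5], [0, 0, 0], [0, 0, 0]], twist=[0, 0, 0, 0, 0, 0, 0, 0])

```text
time: 6.2
tool_pos: [0.3992, 0.3988, 0.0883]
tcp_rot: [2.22, 2.223, -0.0]
contact_force: [-0.1, -0.0, -0.9]
gripper_width: 0.516
```

Run:
```python
from h import *
s=observe();print({k:np.round(s[k],4).tolist() for k in("tool_pos","contact_force","moment","gripper_width")})
im,P,r,o=world("side")
save("s1.png",cv2.resize(im[150:384,150:450],None,fx=2,fy=2))
```

```text
{'tool_pos': [0.3992, 0.3988, 0.0883], 'contact_force': [-0.0722, -0.0214, -0.9358], 'moment': [-0.0026, 0.0068, 0.0257], 'gripper_width': 0.5161}
```

View pics/s1.png

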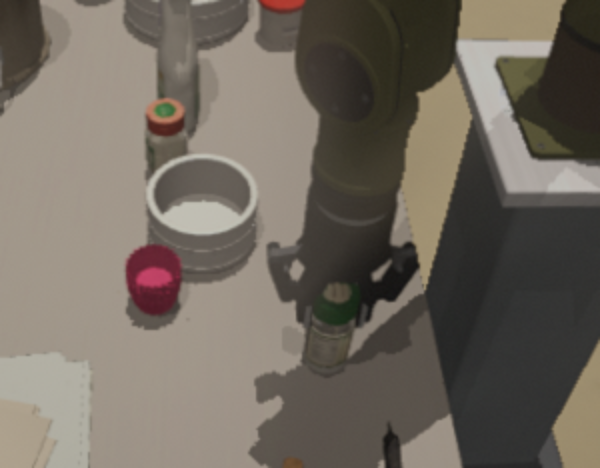

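The jar is in the gripper at crop (330,330), about 7 mm above the table, and the medium dish is empty. I'll lower it gently.

Emit:
send_rows(slide=[[0, 0, 0.2], [0, 0, 0.15], [0, 0, 0.1], [0, 0, 0.1], [0, 0, 0.1], [0, 0, 0], [0, 0, 0], [0, 0, 0]], twist=[0, 0, 0, 0, 0, 0, 0, 0])

```text
time: 6.92
tool_pos: [0.399, 0.3992, 0.0818]
tcp_rot: [2.219, 2.224, 0.0]
contact_force: [0.1, 0.8, -1.1]
gripper_width: 0.514
```

Emit:
send_rows(slide=[[0, 0, 0.1], [0, 0, 0.1], [0, 0, 0], [0, 0, 0], [0, 0, 0], [0, 0, 0], [0, 0, 0], [0, 0, 0]], twist=[0, 0, 0, 0, 0, 0, 0, 0])

```text
time: 7.58
tool_pos: [0.3993, 0.3995, 0.0809]
tcp_rot: [-2.219, -2.224, -0.002]
contact_force: [-0.9, -1.1, 6.5]
gripper_width: 0.515
```

Emit:
send_rows(slide=[[0, 0, 0], [0, 0, 0], [0, 0, 0], [0, 0, 0], [0, 0, 0], [0, 0, -1.5], [0, 0, -2.5], [0, 0, -3]], twist=[0, 0, 0, 0, 0, 0, 0, 0], jaw=-0.7)

```text
time: 8.25
tool_pos: [0.3978, 0.3979, 0.1486]
tcp_rot: [-2.219, -2.224, 0.008]
contact_force: [0.9, 0.2, 0.3]
gripper_width: 0.848
```

Emit:
send_rows(slide=[[0, 0, -3], [0, 0, 0], [-2.9, 1.1, 0], [-2.9, 1.1, 0], [-2.9, 1.1, 0], [-2.9, 1.1, 0], [-2.9, 1.1, 0], [-2.75, 1.25, 0]], twist=[0, 0, 0, 0, 0, 0, 0, 0])

```text
time: 8.92
tool_pos: [0.4667, 0.2252, 0.1794]
tcp_rot: [-2.219, -2.224, 0.001]
contact_force: [0.1, 0.2, -0.8]
gripper_width: 0.851
```

Emit:
send_rows(slide=[[0, 0, 0], [0, 0, 0], [0, 0, 0], [0, 0, 0], [0, 0, 0], [0, 0, 0], [0, 0, 0], [0, 0, 0]], twist=[0, 0, 0, 0, 0, 0, 0, 0], jaw=0.4)

```text
time: 9.58
tool_pos: [0.4667, 0.2274, 0.1797]
tcp_rot: [-2.218, -2.225, 0.0]
contact_force: [-0.2, 0.3, -0.7]
gripper_width: 0.298
```

Run:
```python
from fit import *
s=observe();print({k:np.round(s[k],4).tolist() for k in("tool_pos","gripper_width")})
im,P,r,o=world("wrist");save("w2.png",im);P=P.reshape(-1,3);P=P[np.isfinite(P).all(1)]
print("M",circ(P,(.525,.226),.062,.062,.075,.01))
im,P,r,o=world("side");P=P.reshape(-1,3);P=P[np.isfinite(P).all(1)]
print("M",circ(P,(.525,.226),.062,.062,.075,.01))
q=P[(np.hypot(P[:,0]-.4,P[:,1]-.4)<.04)&(P[:,2]>.095)&(P[:,2]<.13)];print("jar",len(q),np.percentile(q,[1,50,99],axis=0).round(3).tolist())
```

```text
{'tool_pos': [0.4667, 0.2274, 0.1797], 'gripper_width': 0.2976}
M [5.237e-01 2.270e-01 5.720e-02 6.780e-02 3.603e+03]
M [5.254e-01 2.280e-01 5.790e-02 6.860e-02 6.430e+02]
jar 455 [[0.379, 0.377, 0.096], [0.4, 0.402, 0.107], [0.422, 0.42, 0.111]]
```

View pics/w2.png

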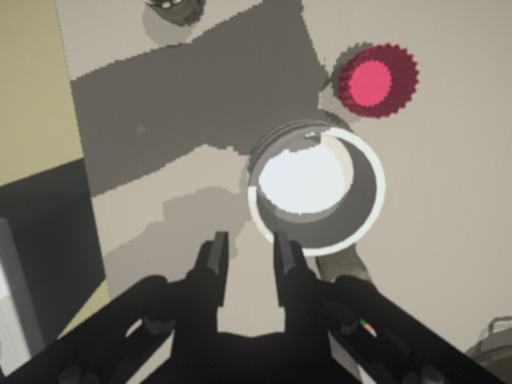

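The jar stands upright at (0.40,0.40), and the fingers are lined up with the left rim of the medium dish at (255,215). The small dish has to leave the large one first, so I'm going there now, around the spray on the robot's side.

Emit:
send_rows(slide=[[-3, -2.7, 0], [-3, -2.7, 0], [-3, -2.7, 0], [-3, -2.7, 0], [-3.8, 0, 0], [-3.8, 0, 0], [-3.8, 0, 0], [-3.8, 0, 0]], twist=[0, 0, 0, 0, 0, 0, 0, 0], jaw=-0.7)

```text
time: 10.35
tool_pos: [0.359, -0.0469, 0.1802]
tcp_rot: [2.217, 2.224, 0.001]
contact_force: [0.6, 0.0, 0.1]
gripper_width: 0.852
```

Emit:
send_rows(slide=[[-3.8, 0, 0], [-3.8, 0, 0], [-3.8, 0, 0], [-0.8, 3, 0], [-0.8, 3, 0], [-0.8, 3, 0], [-0.8, 3, 0], [-0.8, 3, 0]], twist=[0, 0, 0, 0, 0, 0, 0, 0])

```text
time: 11.02
tool_pos: [0.511, -0.1998, 0.1797]
tcp_rot: [2.22, 2.223, 0.0]
contact_force: [-0.7, 1.2, 0.3]
gripper_width: 0.847
```

Emit:
send_rows(slide=[[0, 0, 0], [0, 0, 0], [0, 0, 0], [0, 0, 0], [0, 0, 0], [0, 0, 0], [0, 0, 0], [0, 0, 0]], twist=[0, 0, 0, 0, 0, 0, 0, 0])

```text
time: 11.68
tool_pos: [0.5094, -0.199, 0.1801]
tcp_rot: [2.219, 2.223, 0.0]
contact_force: [-0.2, -0.6, 0.2]
gripper_width: 0.851
```

Run:
```python
from fit import *
s=observe();print({k:np.round(s[k],4).tolist() for k in("tool_pos","gripper_width","joint_positions")})
im,P,r,o=world("wrist");save("w3.png",im);P=P.reshape(-1,3);P=P[np.isfinite(P).all(1)]
print("L",circ(P,(.551,-.229),.096,.066,.082,.01))
print("S",circ(P,(.571,-.224),.029,.066,.082,.01))
```

```text
{'tool_pos': [0.5094, -0.199, 0.1801], 'gripper_width': 0.8515, 'joint_positions': [-0.3725, 0.3354, -0.2184, 1.0167, 0.0, 1.1964]}
L [ 5.517e-01 -2.275e-01  9.040e-02  7.470e-02  6.240e+03]
S [ 5.718e-01 -2.232e-01  2.480e-02  7.180e-02  1.423e+03]
```

View pics/w3.png

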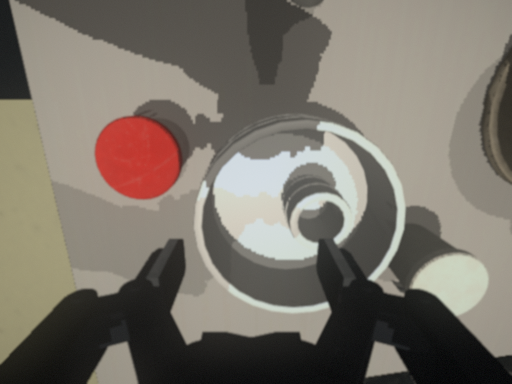

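The wrist view shows the small dish at (320,215) inside the large one (300,210), with the tubs clear of the fingers. I'll grasp it across its diameter.

Emit:
send_rows(slide=[[-0.8, 2, 0], [-0.8, 2.1, 0], [-0.85, 2.1, 0], [0, 0, 0], [0, 0, 2], [0, 0, 2.5], [0, 0, 2.5], [0, 0, 2]], twist=[0, 0, 0, 0, 0, 0, 0, 0])

```text
time: 12.4
tool_pos: [0.5708, -0.2231, 0.0882]
tcp_rot: [-2.218, -2.223, 0.001]
contact_force: [-0.2, -0.3, 1.1]
gripper_width: 0.85
```

Emit:
send_rows(slide=[[0, 0, 1.5], [0, 0, 1], [0, 0, 0.7], [0, 0, 0], [0, 0, 0], [0, 0, 0], [0, 0, 0], [0, 0, 0]], twist=[0, 0, 0, 0, 0, 0, 0, 0])

```text
time: 13.07
tool_pos: [0.5725, -0.2238, 0.0589]
tcp_rot: [2.218, 2.222, 0.001]
contact_force: [0.2, 0.2, 0.3]
gripper_width: 0.849
```

Emit:
send_rows(slide=[[0, 0, 0], [0, 0, 0], [0, 0, 0], [0, 0, 0], [0, 0, 0], [0, 0, 0], [0, 0, 0], [0, 0, 0]], twist=[0, 0, 0, 0, 0, 0, 0, 0], jaw=1, squeeze=60)

```text
time: 13.73
tool_pos: [0.5726, -0.2238, 0.0591]
tcp_rot: [2.218, 2.222, 0.001]
contact_force: [-0.8, -0.1, 5.3]
gripper_width: 0.669
```

Emit:
send_rows(slide=[[0, 0, -1], [0, 0, -2.5], [0, 0, -2.5], [0, 0, -2.5], [0, 0, -1.5], [0, 0, 0], [-1, -1.6, 0], [-2, -2.8, 0]], twist=[0, 0, 0, 0, 0, 0, 0, 0])

```text
time: 14.4
tool_pos: [0.5298, -0.2523, 0.1574]
tcp_rot: [2.214, 2.227, 0.003]
contact_force: [0.0, -0.7, -1.4]
gripper_width: 0.667
```

Emit:
send_rows(slide=[[-2.2, -3, 0], [-2.2, -3, 0], [-2.2, -3, 0], [-2, -2.8, 0], [-1.2, -2, 0], [-0.8, -1, 0], [0, 0, 0], [0, 0, 1]], twist=[0, 0, 0, 0, 0, 0, 0, 0])

```text
time: 15.07
tool_pos: [0.3811, -0.3608, 0.1487]
tcp_rot: [2.218, 2.22, 0.002]
contact_force: [1.1, 0.6, 0.1]
gripper_width: 0.666
```

Emit:
send_rows(slide=[[0, 0, 2], [0, 0, 2], [0, 0, 2], [0, 0, 1.5], [0, 0, 1], [0, 0, 0.5], [0, 0, 0.3], [0, 0, 0]], twist=[0, 0, 0, 0, 0, 0, 0, 0])

```text
time: 15.73
tool_pos: [0.3805, -0.3595, 0.0544]
tcp_rot: [-2.218, -2.224, -0.0]
contact_force: [0.8, -0.7, -0.6]
gripper_width: 0.665
```

Emit:
send_rows(slide=[[0, 0, 0.1], [0, 0, 0.1], [0, 0, 0.1], [0, 0, 0.1], [0, 0, 0], [0, 0, 0], [0, 0, 0], [0, 0, 0]], twist=[0, 0, 0, 0, 0, 0, 0, 0])

```text
time: 16.4
tool_pos: [0.3802, -0.3601, 0.0511]
tcp_rot: [2.219, 2.223, -0.0]
contact_force: [-0.0, -0.5, -0.1]
gripper_width: 0.669
```

Emit:
send_rows(slide=[[0, 0, 0.1], [0, 0, 0.1], [0, 0, 0], [0, 0, 0], [0, 0, 0], [0, 0, 0], [0, 0, 0], [0, 0, 0]], twist=[0, 0, 0, 0, 0, 0, 0, 0])

```text
time: 17.07
tool_pos: [0.3802, -0.3602, 0.051]
tcp_rot: [2.218, 2.222, -0.0]
contact_force: [-2.9, 2.8, 17.1]
gripper_width: 0.664
```

Emit:
send_rows(slide=[[0, 0, 0], [0, 0, 0], [0, 0, 0], [0, 0, 0], [0, 0, -1.5], [0, 0, -3], [0, 0, -3.5], [0, 0, -3.5]], twist=[0, 0, 0, 0, 0, 0, 0, 0], jaw=-0.7)

```text
time: 17.73
tool_pos: [0.3792, -0.3591, 0.164]
tcp_rot: [-2.217, -2.222, 0.0]
contact_force: [0.7, -1.4, -0.2]
gripper_width: 0.845
```

Emit:
send_rows(slide=[[0, 0, -1.5], [3.8, -0.5, 0], [3.8, -0.5, 0], [3.8, -0.5, 0], [3.8, -0.5, 0], [3.8, 0, 0], [3.8, 0, 0], [3.8, 0, 0]], twist=[0, 0, 0, 0, 0, 0, 0, 0], jaw=0.4)

```text
time: 18.4
tool_pos: [0.3588, -0.0923, 0.1786]
tcp_rot: [-2.22, -2.222, -0.0]
contact_force: [1.7, 0.6, -0.2]
gripper_width: 0.303
```

Emit:
send_rows(slide=[[3.8, 0, 0], [3.8, 0, 0], [3.8, 0, 0], [3.8, 1, 0], [3.8, 2, 0], [3.8, 2.6, 0], [3.8, 2.6, 0], [3.8, 2.3, 0]], twist=[0, 0, 0, 0, 0, 0, 0, 0])

```text
time: 19.07
tool_pos: [0.4576, 0.2017, 0.1785]
tcp_rot: [2.218, 2.224, -0.0]
contact_force: [-0.1, -0.3, 0.8]
gripper_width: 0.298
```

Run:
```python
from fit import *
s=observe();print({k:np.round(s[k],4).tolist() for k in("time","tool_pos","tcp_rot","gripper_width")})
im,P,r,o=world("scene");P=P.reshape(-1,3);P=P[np.isfinite(P).all(1)]
print("L",circ(P,(.551,-.228),.096,.068,.082,.01),"S",circ(P,(.38,-.36),.029,.056,.07,.01))
```

```text
{'time': 19.0667, 'tool_pos': [0.4576, 0.2017, 0.1785], 'tcp_rot': [2.2181, 2.2243, -0.0003], 'gripper_width': 0.2981}
L [ 5.496e-01 -2.325e-01  9.150e-02  7.490e-02  5.820e+02] S [ 3.764e-01 -3.641e-01  2.520e-02  6.380e-02  2.660e+02]
```

Emit:
send_rows(slide=[[1.7, 0.2, 0], [0, 0, 0], [0, 0, 2], [0, 0, 2.5], [0, 0, 2.5], [0, 0, 0], [0, 0, 0], [0, 0, 0]], twist=[0, 0, 0, 0, 0, 0, 0, 0])

```text
time: 19.78
tool_pos: [0.4592, 0.2162, 0.1097]
tcp_rot: [2.22, 2.223, 0.001]
contact_force: [0.3, 0.9, 1.4]
gripper_width: 0.3
```

Emit:
send_rows(slide=[[1.1, 0.75, 0], [0, 0, 0], [0, 0, 0], [0, 0, 1.5], [0, 0, 1.5], [0, 0, 1.5], [0, 0, 1.5], [0, 0, 0]], twist=[0, 0, 0, 0, 0, 0, 0, 0])

```text
time: 20.45
tool_pos: [0.4645, 0.2263, 0.0472]
tcp_rot: [-2.219, -2.223, 0.006]
contact_force: [-0.7, -0.4, 0.0]
gripper_width: 0.298
```

Emit:
send_rows(slide=[[0, 0, 0], [0, 0, 0], [0, 0, 0], [0, 0, 0], [0, 0, 0], [0, 0, 0], [0, 0, 0], [0, 0, 0]], twist=[0, 0, 0, 0, 0, 0, 0, 0], jaw=1, squeeze=110)

```text
time: 21.12
tool_pos: [0.4667, 0.2278, 0.0495]
tcp_rot: [2.219, 2.224, 0.001]
contact_force: [-2.4, -0.7, 6.2]
gripper_width: 0.087
```

Emit:
send_rows(slide=[[0, 0, -0.2], [0, 0, -0.3], [0, 0, -0.5], [0, 0, -0.5], [0, 0, -0.5], [0, 0, 0], [0, 0, 0], [0, 0, 0]], twist=[0, 0, 0, 0, 0, 0, 0, 0])

```text
time: 21.78
tool_pos: [0.4664, 0.2276, 0.0688]
tcp_rot: [2.219, 2.224, 0.0]
contact_force: [-0.1, -0.0, -2.2]
gripper_width: 0.084
```

```bash
cat > tilt.py <<'E'
from fit import *
def rim(n,c,z,z0=.02):
    im,P,r,o=world(n);P=P.reshape(-1,3);P=P[np.isfinite(P).all(1)]
    f=circ(P,c,.062,z-.01,z+.01,.01);print(n,f)
    if f is None: return
    e=np.hypot(P[:,0]-f[0],P[:,1]-f[1]);q=P[(abs(e-.058)<.003)&(abs(P[:,2]-z)<.012)]
    a=np.linalg.lstsq(np.c_[q[:,:2]-f[:2],np.ones(len(q))],q[:,2],rcond=None)[0];print("slope",a.round(4),len(q))
E
python3 - <<'E'
from tilt import *
s=observe();print({k:np.round(s[k],4).tolist() for k in("tool_pos","contact_force","moment","gripper_width")})
for n in("side","wrist"): rim(n,(.525,.226),.088)
E
```

```text
{'tool_pos': [0.4664, 0.2276, 0.0688], 'contact_force': [-0.1136, -0.0441, -2.2002], 'moment': [-0.0177, 0.1622, -0.0415], 'gripper_width': 0.0838}
side [5.233e-01 2.346e-01 5.810e-02 8.730e-02 6.680e+02]
slope [-0.0042 -0.0091  0.0855] 528
wrist [5.2060e-01 2.3380e-01 5.6900e-02 8.6600e-02 1.4321e+04]
slope [-0.0137  0.0195  0.0847] 10830
```

Emit:
send_rows(slide=[[0, 0, -1], [0, -0.5, -1.5], [0, -1, -2], [0, -1.5, -2], [0, -2, -2], [0, -2, -1.5], [0, -2.5, 0], [-1, -2, 0]], twist=[0, 0, 0, 0, 0, 0, 0, 0])

```text
time: 22.55
tool_pos: [0.3513, 0.2188, 0.1707]
tcp_rot: [-2.218, -2.225, -0.006]
contact_force: [-0.1, -0.2, -3.1]
gripper_width: 0.088
```

Emit:
send_rows(slide=[[-2, -1.5, 0], [-3, 0, 0], [-3, 0, 0], [-3, 0, 0], [-3, 0, 0], [-3, 0, 0], [-3, 0, 0], [-3, 0, 0]], twist=[0, 0, 0, 0, 0, 0, 0, 0])

```text
time: 23.22
tool_pos: [0.3366, -0.014, 0.1696]
tcp_rot: [2.218, 2.223, 0.001]
contact_force: [0.7, 1.3, -3.1]
gripper_width: 0.079
```

Emit:
send_rows(slide=[[-3, 0, 0], [-3, 0, 0], [-3, 0, 0], [-3, 0, 0], [-3, 0, 0], [-2.5, 1.5, 0], [-2, 2, 0], [-1, 2.5, 0]], twist=[0, 0, 0, 0, 0, 0, 0, 0])

```text
time: 23.88
tool_pos: [0.3969, -0.2202, 0.1695]
tcp_rot: [2.223, 2.218, -0.002]
contact_force: [0.0, 0.0, -2.4]
gripper_width: 0.086
```

Emit:
send_rows(slide=[[-0.5, 2.5, 0], [0, 2.5, 0], [0, 2.5, 0], [0, 1.5, 0], [0, 0.8, 0], [0, 0, 0], [0, 0, 0], [0, 0, 0]], twist=[0, 0, 0, 0, 0, 0, 0, 0])

```text
time: 24.55
tool_pos: [0.4937, -0.222, 0.1688]
tcp_rot: [-2.218, -2.222, 0.002]
contact_force: [-0.8, 0.9, -2.1]
gripper_width: 0.083
```

Run:
```python
from tilt import *
s=observe();print({k:np.round(s[k],4).tolist() for k in("tool_pos","contact_force","moment","gripper_width")})
t=s["tool_pos"]
for n in("scene","side","wrist"): rim(n,(t[0]+.056,t[1]+.005),t[2]+.0185)
im,_,_,_=world("side");save("s2.png",cv2.resize(im[80:280,100:400],None,fx=2,fy=2))
```

```text
{'tool_pos': [0.4937, -0.222, 0.1688], 'contact_force': [-0.7859, 0.9095, -2.0742], 'moment': [-0.0485, 0.1571, 0.0114], 'gripper_width': 0.0831}
scene [ 5.465e-01 -2.204e-01  5.780e-02  1.851e-01  2.940e+02]
slope [ 0.0211 -0.039   0.1821] 276
side [ 5.493e-01 -2.138e-01  5.760e-02  1.864e-01  3.230e+02]
slope [-0.0069 -0.0119  0.1841] 241
wrist [ 5.4820e-01 -2.1580e-01  5.6900e-02  1.8680e-01  1.4571e+04]
slope [-0.0155  0.0221  0.1846] 11135
```

View pics/s2.png

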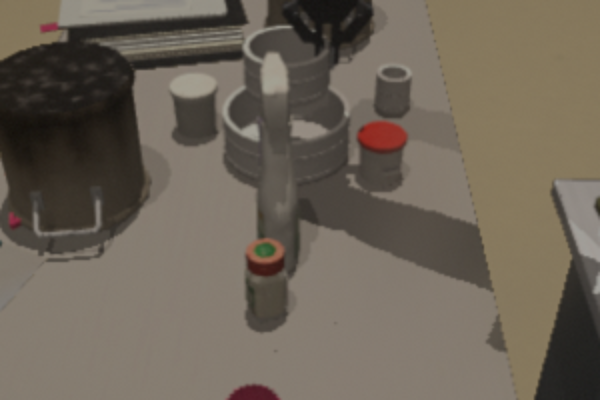

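The side view shows the medium dish held level above the large one, crop (287,60) over (287,130). All three cameras agree on moving +3.5 mm in x and −12 mm in y.

Emit:
send_rows(slide=[[-0.6, 0.2, 0], [-0.6, 0.15, 0], [0, 0, 0], [0, 0, 1], [0, 0, 2], [0, 0, 2], [0, 0, 2], [0, 0, 1.5]], twist=[0, 0, 0, 0, 0, 0, 0, 0])

```text
time: 25.42
tool_pos: [0.4977, -0.2338, 0.0815]
tcp_rot: [-2.218, -2.222, 0.001]
contact_force: [-0.5, -0.7, -2.9]
gripper_width: 0.083
```

Emit:
send_rows(slide=[[0, 0, 0.8], [0, 0, 0.6], [0, 0, 0.3], [0, 0, 0.2], [0, 0, 0.1], [0, 0, 0], [0, 0, 0], [0, 0, 0]], twist=[0, 0, 0, 0, 0, 0, 0, 0])

```text
time: 26.08
tool_pos: [0.4993, -0.2345, 0.0644]
tcp_rot: [2.218, 2.223, 0.001]
contact_force: [0.6, -0.3, -3.1]
gripper_width: 0.087
```

Emit:
send_rows(slide=[[0, 0, 0.1], [0, 0, 0.1], [0, 0, 0.1], [0, 0, 0.1], [0, 0, 0], [0, 0, 0], [0, 0, 0], [0, 0, 0]], twist=[0, 0, 0, 0, 0, 0, 0, 0])

```text
time: 26.75
tool_pos: [0.4989, -0.2344, 0.0598]
tcp_rot: [2.219, 2.224, 0.0]
contact_force: [0.6, 0.9, -2.7]
gripper_width: 0.086
```

Emit:
send_rows(slide=[[0, -0.1, 0.1], [0, 0, 0.1], [0, 0, 0.1], [0, 0, 0], [0, 0, 0], [0, 0, 0], [0, 0, 0], [0, 0, 0]], twist=[0, 0, 0, 0, 0, 0, 0, 0])

```text
time: 27.42
tool_pos: [0.4976, -0.2343, 0.0575]
tcp_rot: [2.219, 2.223, -0.0]
contact_force: [-2.5, -0.2, 5.7]
gripper_width: 0.085
```

Emit:
send_rows(slide=[[0, 0, 0], [0, 0, 0], [0, 0, 0], [0, 0, 0], [0, 0, -1], [0, 0, -1.5], [0, 0, -2], [0, 0, -2.5]], twist=[0, 0, 0, 0, 0, 0, 0, 0], jaw=0.45, squeeze=60)

```text
time: 28.08
tool_pos: [0.4969, -0.2338, 0.127]
tcp_rot: [-2.217, -2.222, 0.001]
contact_force: [1.2, -0.3, 0.1]
gripper_width: 0.269
```

Emit:
send_rows(slide=[[0, 0, -2.5], [0, 0, -2.5], [0, 0, 0], [-2, -2, 0], [-2, -2, 0], [-2, -2, 0], [-2, -2, 0], [-2, -2, 0]], twist=[0, 0, 0, 0, 0, 0, 0, 0], jaw=-0.7)

```text
time: 28.75
tool_pos: [0.3971, -0.3352, 0.1771]
tcp_rot: [2.218, 2.224, 0.0]
contact_force: [-0.2, -0.5, 0.1]
gripper_width: 0.851
```

Emit:
send_rows(slide=[[-1.5, -1.5, 0], [0, 0, 0], [0, 0, 0], [0, 0, 0], [0, 0, 0], [0, 0, 0], [0, 0, 0], [0, 0, 0]], twist=[0, 0, 0, 0, 0, 0, 0, 0])

```text
time: 29.42
tool_pos: [0.3836, -0.3491, 0.1768]
tcp_rot: [-2.218, -2.225, -0.0]
contact_force: [-1.0, -0.3, 0.5]
gripper_width: 0.852
```

Run:
```python
from tilt import *
s=observe();print({k:np.round(s[k],4).tolist() for k in("tool_pos","gripper_width")})
for n in("scene","side","wrist"):
    im,P,r,o=world(n);P=P.reshape(-1,3);P=P[np.isfinite(P).all(1)]
    print(n,"L",circ(P,(.5515,-.228),.096,.066,.082,.01),"M",circ(P,(.5515,-.228),.062,.066,.086,.01),"S",circ(P,(.379,-.362),.029,.056,.07,.01))
for n in("side","scene"): rim(n,(.5515,-.228),.076)
```

```text
{'tool_pos': [0.3836, -0.3491, 0.1768], 'gripper_width': 0.852}
scene L [ 5.493e-01 -2.327e-01  9.150e-02  7.430e-02  5.310e+02] M [ 5.501e-01 -2.330e-01  5.790e-02  7.500e-02  2.620e+02] S [ 3.765e-01 -3.640e-01  2.510e-02  6.380e-02  2.660e+02]
side L [ 5.53e-01 -2.26e-01  9.13e-02  7.48e-02  4.63e+02] M [ 5.554e-01 -2.273e-01  5.810e-02  7.590e-02  2.670e+02] S [ 3.801e-01 -3.574e-01  2.520e-02  6.290e-02  1.240e+02]
wrist L [ 5.489e-01 -2.298e-01  8.980e-02  7.460e-02  3.585e+03] M [ 5.502e-01 -2.310e-01  5.620e-02  7.550e-02  3.127e+03] S [ 3.796e-01 -3.598e-01  2.470e-02  6.380e-02  1.602e+03]
side [ 5.554e-01 -2.269e-01  5.790e-02  7.600e-02  2.690e+02]
slope [-0.0015 -0.0119  0.0734] 219
scene [ 5.505e-01 -2.330e-01  5.810e-02  7.520e-02  2.670e+02]
slope [-0.0015  0.0111  0.0726] 237
```

The medium dish is flat and within about 2 mm of the large dish's centre. Now I'll fetch the small one.

Emit:
send_rows(slide=[[-1.1, -0.4, 0], [0, 0, 0], [0, 0, 2], [0, 0, 2.5], [0, 0, 2.5], [0, 0, 2.5], [0, 0, 2], [0, 0, 1]], twist=[0, 0, 0, 0, 0, 0, 0, 0])

```text
time: 30.33
tool_pos: [0.3776, -0.3598, 0.0493]
tcp_rot: [-2.217, -2.22, 0.0]
contact_force: [-0.2, 0.4, 0.5]
gripper_width: 0.851
```

Emit:
send_rows(slide=[[0, 0, 0], [0, 0, 0], [0, 0, 0], [0, 0, 0], [0, 0, 0], [0, 0, 0], [0, 0, 0], [0, 0, 0]], twist=[0, 0, 0, 0, 0, 0, 0, 0])

```text
time: 31.0
tool_pos: [0.3792, -0.3607, 0.0522]
tcp_rot: [2.219, 2.223, 0.0]
contact_force: [-0.3, -0.2, -0.5]
gripper_width: 0.848
```

Emit:
send_rows(slide=[[0, 0, 0], [0, 0, 0], [0, 0, 0], [0, 0, 0], [0, 0, 0], [0, 0, 0], [0, 0, 0], [0, 0, 0]], twist=[0, 0, 0, 0, 0, 0, 0, 0], jaw=1)

```text
time: 31.67
tool_pos: [0.3793, -0.3606, 0.0526]
tcp_rot: [2.219, 2.223, 0.0]
contact_force: [-1.2, 1.9, 5.2]
gripper_width: 0.664
```

Emit:
send_rows(slide=[[0, 0, -1], [0, 0, -2.5], [0, 0, -3], [0, 0, -3], [0, 0, -2.5], [0, 0, 0], [1.2, 1.6, 0], [2, 2.6, 0]], twist=[0, 0, 0, 0, 0, 0, 0, 0])

```text
time: 32.33
tool_pos: [0.4198, -0.3296, 0.1724]
tcp_rot: [2.224, 2.218, -0.002]
contact_force: [1.0, 0.1, -0.9]
gripper_width: 0.665
```

Emit:
send_rows(slide=[[2, 2.6, 0], [2, 2.6, 0], [2, 2.6, 0], [2, 2.6, 0], [1.2, 1.8, 0], [0.8, 1, 0], [0, 0, 0], [0, 0, 0]], twist=[0, 0, 0, 0, 0, 0, 0, 0])

```text
time: 33.0
tool_pos: [0.5522, -0.228, 0.1712]
tcp_rot: [-2.217, -2.224, 0.002]
contact_force: [-0.7, -1.0, -0.6]
gripper_width: 0.667
```

Emit:
send_rows(slide=[[0, 0, 0], [0, 0, 0], [0, 0, 0], [0, 0, 0], [0, 0, 0], [0, 0, 0], [0, 0, 0], [0, 0, 0]], twist=[0, 0, 0, 0, 0, 0, 0, 0])

```text
time: 33.67
tool_pos: [0.5528, -0.2283, 0.1719]
tcp_rot: [2.219, 2.223, 0.0]
contact_force: [0.1, -0.0, -1.0]
gripper_width: 0.663
```

Run:
```python
from fit import *
s=observe();t=s["tool_pos"];print({k:np.round(s[k],4).tolist() for k in("tool_pos","contact_force","gripper_width")})
for n in("scene","side","wrist"):
    im,P,r,o=world(n);P=P.reshape(-1,3);P=P[np.isfinite(P).all(1)];z=t[2]+.0114
    print(n,"M",circ(P,(.553,-.229),.062,.066,.086,.01),"S",circ(P,t[:2],.029,z-.01,z+.01,.01))
```

```text
{'tool_pos': [0.5528, -0.2283, 0.1719], 'contact_force': [0.1144, -0.0101, -0.9506], 'gripper_width': 0.6626}
scene M [ 5.505e-01 -2.326e-01  5.800e-02  7.500e-02  4.560e+02] S [ 5.477e-01 -2.301e-01  2.680e-02  1.825e-01  1.680e+02]
side M [ 5.552e-01 -2.270e-01  5.790e-02  7.610e-02  2.600e+02] S [ 5.540e-01 -2.247e-01  2.540e-02  1.819e-01  1.920e+02]
wrist M [ 5.539e-01 -2.281e-01  5.660e-02  7.590e-02  3.203e+03] S [ 5.522e-01 -2.263e-01  2.530e-02  1.829e-01  7.643e+03]
```

Emit:
send_rows(slide=[[-0.2, 0.15, 0], [0, 0, 1.5], [0, 0, 2.5], [0, 0, 2], [0, 0, 2], [0, 0, 1], [0, 0, 0.5], [0, 0, 0]], twist=[0, 0, 0, 0, 0, 0, 0, 0])

```text
time: 34.48
tool_pos: [0.5538, -0.23, 0.0758]
tcp_rot: [-2.218, -2.222, 0.001]
contact_force: [-0.2, 0.2, -0.6]
gripper_width: 0.662
```

Emit:
send_rows(slide=[[0, 0, 0.1], [0, 0, 0.1], [0, 0, 0.1], [0, 0, 0.1], [0, 0, 0], [0, 0, 0], [0, 0, 0], [0, 0, 0]], twist=[0, 0, 0, 0, 0, 0, 0, 0])

```text
time: 35.15
tool_pos: [0.5544, -0.2302, 0.0729]
tcp_rot: [2.219, 2.224, 0.0]
contact_force: [-0.1, 0.4, -1.3]
gripper_width: 0.663
```

Emit:
send_rows(slide=[[0, 0, 0.1], [0, 0, 0.1], [0, 0, 0.1], [0, 0, 0], [0, 0, 0], [0, 0, 0], [0, 0, 0], [0, 0, 0]], twist=[0, 0, 0, 0, 0, 0, 0, 0])

```text
time: 35.82
tool_pos: [0.5544, -0.2302, 0.0698]
tcp_rot: [2.219, 2.224, 0.0]
contact_force: [-1.2, 0.4, -1.2]
gripper_width: 0.662
```

Emit:
send_rows(slide=[[0, 0, 0.1], [0, 0, 0.1], [0, 0, 0], [0, 0, 0], [0, 0, 0], [0, 0, 0], [0, 0, 0], [0, 0, 0]], twist=[0, 0, 0, 0, 0, 0, 0, 0])

```text
time: 36.48
tool_pos: [0.5545, -0.2303, 0.0686]
tcp_rot: [2.219, 2.223, 0.0]
contact_force: [-1.4, 0.2, 5.9]
gripper_width: 0.664
```

Emit:
send_rows(slide=[[0, 0, 0], [0, 0, 0], [0, 0, 0], [0, 0, 0], [0, 0, -0.7], [0, 0, -1.5], [0, 0, -2], [0, 0, -2.5]], twist=[0, 0, 0, 0, 0, 0, 0, 0], jaw=-0.55)

```text
time: 37.15
tool_pos: [0.5532, -0.2297, 0.1345]
tcp_rot: [-2.217, -2.221, 0.002]
contact_force: [0.1, -0.7, -1.0]
gripper_width: 0.774
```

Emit:
send_rows(slide=[[0, 0, -3], [0, 0, -3], [0, 0, 0], [0, -2.5, 0], [0, -3, 0], [0, -3, 0], [0, -2, 0], [0, 0, 0]], twist=[0, 0, 0, 0, 0, 0, 0, 0])

```text
time: 37.82
tool_pos: [0.4446, -0.2295, 0.1947]
tcp_rot: [-2.219, -2.219, 0.003]
contact_force: [0.3, 0.1, -0.7]
gripper_width: 0.776
```

Emit:
send_rows(slide=[[0, 0, 0], [0, 0, 0], [0, 0, 0], [0, 0, 0], [0, 0, 0], [0, 0, 0], [0, 0, 0], [0, 0, 0]], twist=[0, 0, 0, 0, 0, 0, 0, 0])

```text
time: 38.48
tool_pos: [0.4495, -0.2304, 0.1947]
tcp_rot: [-2.219, -2.224, 0.0]
contact_force: [-0.8, 0.2, -0.9]
gripper_width: 0.774
```

Run:
```python
from tilt import *
s=observe();print({k:np.round(s[k],4).tolist() for k in("tool_pos","contact_force","gripper_width")})
A=[]
for n in("scene","side","wrist"):
    im,P,r,o=world(n);A.append(im);P=P.reshape(-1,3);P=P[np.isfinite(P).all(1)]
    print(n,"L",circ(P,(.5515,-.228),.096,.066,.082,.01),"M",circ(P,(.553,-.229),.062,.066,.086,.01),"S",circ(P,(.553,-.229),.029,.07,.09,.01))
    for nm,c,rr,a,b in [("jar",(.4,.4),.035,.09,.13),("spice",(.57,.12),.035,.085,.11),("cups",(.577,.32),.04,.045,.07),("tf",(.41,-.175),.05,.06,.08),("tb",(.7,-.297),.05,.07,.09),("spray",(.557,.01),.09,.2,.28)]:
        q=P[(np.hypot(P[:,0]-c[0],P[:,1]-c[1])<rr)&(P[:,2]>a)&(P[:,2]<b)]
        if len(q)>20: print(nm,len(q),np.percentile(q,50,axis=0).round(3).tolist())
save("end.png",np.vstack([cv2.resize(np.hstack(A[:2]),(800,300)),cv2.resize(np.hstack([A[2],A[1][120:312,200:456].repeat(2,0).repeat(2,1)]),(800,300))]))
```

```text
{'tool_pos': [0.4495, -0.2304, 0.1947], 'contact_force': [-0.7844, 0.1886, -0.8754], 'gripper_width': 0.7739}
scene L [ 5.494e-01 -2.326e-01  9.150e-02  7.430e-02  6.750e+02] M [ 5.504e-01 -2.326e-01  5.790e-02  7.510e-02  4.520e+02] S [ 5.506e-01 -2.337e-01  2.510e-02  7.880e-02  2.020e+02]
jar 113 [0.394, 0.383, 0.105]
spice 100 [0.562, 0.111, 0.098]
cups 120 [0.577, 0.321, 0.054]
tf 378 [0.407, -0.174, 0.071]
tb 292 [0.691, -0.295, 0.081]
spray 499 [0.549, -0.021, 0.236]
side L [ 5.528e-01 -2.260e-01  9.110e-02  7.480e-02  4.660e+02] M [ 5.555e-01 -2.269e-01  5.810e-02  7.640e-02  2.620e+02] S [ 5.540e-01 -2.284e-01  2.460e-02  7.970e-02  6.300e+01]
jar 496 [0.401, 0.403, 0.107]
spice 273 [0.569, 0.13, 0.098]
cups 324 [0.575, 0.314, 0.053]
tf 342 [0.413, -0.161, 0.072]
tb 293 [0.698, -0.28, 0.08]
spray 504 [0.56, 0.017, 0.249]
wrist L [ 5.510e-01 -2.280e-01  9.060e-02  7.460e-02  6.497e+03] M [ 5.523e-01 -2.286e-01  5.710e-02  7.560e-02  4.352e+03] S [ 5.520e-01 -2.297e-01  2.480e-02  7.960e-02  1.874e+03]
tf 5619 [0.411, -0.166, 0.07]
tb 2747 [0.683, -0.288, 0.079]
```

View pics/end.png

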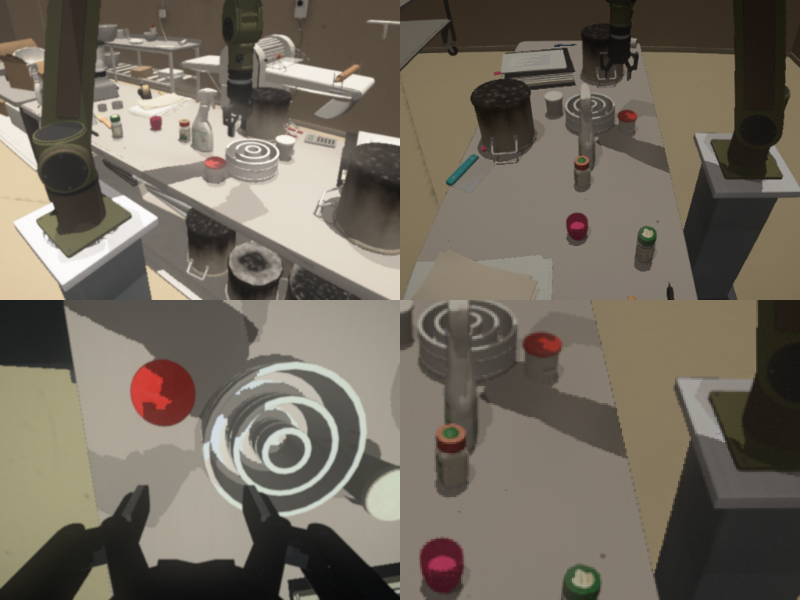

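The nest is concentric at wrist view (285,445), and the green-capped jar stands upright at side (646,245). The bystanders are unmoved and the arm is clear, so I'm handing in.

```bash
python3 -c "
from bench import ctrl;print(ctrl.sign_off())"
```

```text
the job is handed in; nothing more can be done
None
```

The dishes are nested in the large dish, which stayed where it stood, and the job was handed in at about 39 s of the 72 s allowed. The hand-in reports no verdict, so what follows is my own last measurements.

**What I did:**
1. I lifted the green-capped jar out of the medium dish and stood it on the table at about (0.40, 0.40).
2. I parked the small dish on the table at about (0.38, −0.36).
3. I carried the medium dish by its rim, around the spray bottle, into the large dish.
4. I put the small dish in the medium one. Each item was released only after the force reading showed contact.

**Last checks:**
- **Centring:** the small and medium dish centres agree within about 2 mm, and the medium and large within about 3 mm.
- **Height:** the rims measured about 75, 76 and 79–80 mm (large, medium, small), which fits each dish standing flat on the floor of the next.
- **Tilt:** the medium dish's rim slope was about 0.01 rad before the small dish went in. I did not measure the tilt of the small and large dishes separately.
- **Jar and other objects:** the jar looks upright, with its top at about 107 mm. Measured by the same camera, the large dish and all five bystanders moved no more than 1 mm, apart from the cups and the jar. In the scene camera the cups shifted by about 2 cm, but the jar had been partly hiding them in the first picture. The side camera shows the cups unmoved.

The scene and side cameras differ from each other by about 6 mm in y throughout, so I judged centring within each camera rather than across them.

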